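Clip a column into its carrier and hold the carrier up, level

TASK

Take the slim steel column from the rack, press it down into the two fork clips of the carrier that sits in the dock until the sprung jaw has snapped shut over it, and let go of it. Then grip the carrier by its handle bar, lift it straight up about 10 cm clear of the dock, and finish while still holding it there over the dock, steady and level, with the column in the clips; do not put it down. Leave everything else on the bench where it is.

Things in the scene. Friction and masses are not known exactly. Their poses are not given: they have to be found in the camera images.
- column_center (a point): Centre of the slim column: steel tube 16 mm in diameter, black end fittings 22 mm in diameter; 170 mm long in all, bare tube 66 mm either side of the centre; 100 g. x along the tube (either way round), rolled any way about x. Lies level in two rack notches 90 mm apart, its centre 41 mm above the bench and 33 mm above the rack plate; grip from above between the notches.
- clip_seat (a point): Column centre when fully home in the clips; 75 mm above the bench in the dock, 42 mm above the carrier plate. x along the seated column, y across towards the handle bar (parallel, 55 mm away), z up. Fork clips at x = -45 and +45 mm, 10 mm long, slot 18 mm wide; tall flared prong on the -y side (32 mm above this), jaw on +y. End fittings go outside (9 mm play). Free for fingers within x = 40 mm.
- jaw (a joint): Sprung jaw of the clips: one hinged part with two wedge noses, at x = -54 and +54 mm from clip_seat, hinge along x. 0 = shut over the column, grows as it is pushed outward. A column pressed straight down opens it to about 0.12 rad with 5 to 10 N in all, and it springs shut. The noses reach up to 27 mm above clip_seat.
- handle_grip (a point): Centre of the carrier's handle: a level steel bar 100 mm long (x), 12 mm thick (y), 22 mm high (z), on end posts at x = -45 and +45 mm. 93 mm above the bench in the dock; open for 49 mm under the bar. The loaded carrier balances about here; grip across the 12 mm, midway along the bar.
- carrier_mid (a point): Middle of the carrier's plate, an aluminium plate 190 x 160 x 8 mm (x, y, z), half-way up; carries the clips at y = -55 mm, the handle at y = 0 and a grey valve block 36 mm high at y = +58 mm. Carrier about 500 g, loose in the dock. x and y as clip_seat, z up.
- handle: The handle bar with its posts, part of the carrier; origin at the centre of the carrier's underside, axes as the carrier's.
- carrier: The whole carrier; origin at the centre of its underside, axes as carrier_mid.
- column: The slim column as a body; origin at its centre.
- dock: The docking station, a fixed white block 222 x 192 x 25 mm with a low rim 6 mm above its deck; origin at the centre of its underside on the bench; x long, z up. The carrier sits on its deck, 25 mm up.
- rack: White column rack, fixed, base plate 150 x 150 x 8 mm, origin at the centre of its underside; two places side by side at y = -40 and +40 mm, each two V notches with tops 51 mm above the bench, along x.
- fat_column_center (a point): Centre of the other column in the rack, not wanted: 26 mm in diameter (ends 32 mm), 134 mm long, lying in the rack's other place, 48 mm above the bench, x along it.
- beaker: Glass beaker, 68 mm across, 85 mm high; leave it. Origin under its centre.
- amber_jar: Amber jar, 48 mm across, 75 mm high; leave it. Origin under its centre.
- wash_bottle: White bottle, 68 mm across, 170 mm high; leave it. Origin under its centre.
- driver: Screwdriver 170 mm long lying on the bench; leave it.
- tray: Steel tray 90 x 120 x 25 mm; leave it. Origin under its centre.
- fitting: Upright brass fitting 18 mm across, 22 mm high; leave it. Origin under its centre.
- vial_block: White vial block 70 x 110 mm, 70 mm high with its vials, fixed; leave it. Origin under its centre.
There are look-alikes about, which are no part of the job. Leave any green look-alike of the column alone.

How it is judged:
By the outcome, as a careful person would: the job done as asked, in the order asked, and still so for the second after the job is handed in, while the arm keeps its last pose, push and grip.
It also fails if it takes over 56 s, if anything falls off the work surface, if the arm or the gripper's body presses on something with over 40 N, if the wrist force passes 120 N, or if a joint passes its speed limit or range.

ROBOT

A 6-joint arm with a two-finger parallel gripper is mounted at the origin on the work surface. World frame = base frame: x ahead of the robot, y to its left, z up, the work surface at z = 0. Lengths are in m, angles in rad, forces in N, time in s.
With the tool pointing down it reaches from about 0.35 to 0.775 m from the base axis. Payload 5.5 kg.
Tool frame: the origin (TCP) lies midway between the tips of the shut fingers; the grasp point (between the pads) lies 19 mm behind it; z points along the fingers, y is the line along which they close (so a half turn about z gives the same grasp; the last joint's range is limited). The gripper opens to 85 mm and grips with 20 to 120 N. Pads are 22 mm wide; open, the fingers measure 114 mm over their backs; the gripper's body (76 mm by 85 mm) begins 54 mm behind the grasp point. The pads swing forward as they close: fully open they stand 13 mm farther back than shut.
Start: joints at [-1.343, 0.313, 0.046, 1.304, 0, 1.431], TCP at [0.207, -0.537, 0.201] pointing down, gripper open.
Joint ranges: [-2.76, 2.76], [-0.86, 1.69], [-1.03, 1.26], [-2.2, 2.34], [-1.47, 1.5], [-3.14, 3.14]. Speed limits (rad/s): [2.57, 2.57, 3.14, 3.14, 3.14, 3.14].

INTERFACE

Orientations are given as a unit quaternion [w, x, y, z].
In Python, from workcell import env gives the robot as it stands.
- The arm moves only by the tool move_arm, never from a script. Its argument "targets" is a list of rows, each a list of 3 entries, a list of its own where there are three numbers: the shift along the tool's x, y, z in mm, then the turn, a rotation vector about the tool's x, y, z in units of 10 degrees (1.0 is 10 degrees), then the closure, from -1 (fully open) to 1 (shut). In form: [[[dx, dy, dz], [ax, ay, az], gripper], ...]. A call has 1 to 5 rows; each row is the pose to reach, as a shift and turn from the pose commanded when the call began, along the tool's axes at that moment; what a row does not reach only later rows make up. A row lasts 1/8 s, in which the tool goes at most 62.5 mm and 10.7 degrees, less where a joint would pass 70% of its speed; a pose out of reach is approached as far as the arm can. A call with a gripper value outside its range is refused whole. The fingers move at their own pace and stop on an object; "squeeze" is the grip in N (left out, the last holds). Time passes only in rows, so rows that repeat a pose let the fingers close. It gives the time, the measured TCP pose, the force, the opening and the grip force at its end, in the units of the state.
- env.get_state(): the state, without advancing time (a new reading comes with each control period).
- env.read_camera(name): name is "side" or "top" or "wrist"; returns a dict with "pixels" (420x560x3 uint8, red, green, blue), "fovy" (degrees; the focal length in pixels is half the picture's height over the tangent of half this angle, whatever the lens; pixels are square), "cx", "cy" (the principal point, pixels), "extrinsics" (4x4, takes a point from world to camera coordinates); the wrist camera has in their place "mount" (4x4, takes a point from camera to tool coordinates, whose origin is the TCP and whose axes are the flange's). Camera axes: x right, y up, looking along -z (the intrinsics and any distortion apply to the point x, -y, -z); pixel columns grow to the right and rows downward; lengths in m; the calibration is good to about 2 mm. A picture is of the moment at which its call begins: read the wrist's pose just before it. There is no depth.
- env.hand_in(): hands the job in; it is judged then, once.
Trained networks look in a picture, given as the dict that the camera call returned (one of the last four; its "shot" number tells which), for a name from the list of things; names that differ only in an ending like _2 or _b are one class to them, and where a whole thing is asked for, a point or a joint stands for the part that bears it (a point fixed in the world has none). Each returns a list of dicts, best first, with "confidence" (0 to 1); they miss things now and then, are a little off and sometimes report something else, mostly with a low value. They report only what shows in the picture. A call takes as long as a camera call. They do not tell look-alikes from the thing itself.
- env.spot_in(thing, picture): "centre" ([x, y, z] in m, in world coordinates, good to about 4 mm: the middle of the surface that is visible of it).
- env.regions_of(thing, picture): "mask" (420x560 bool, what is visible of it).
- env.landmark_of(thing, picture): "centre" ([x, y, z] in m, in world coordinates, good to about 4 mm: a listed point, or the origin of a listed thing).
The state is a dict: "clock": time; "joint_pos": joint angles; "qvel": joint speeds; "tau": joint torques, N m; "tcp_pos": TCP position; "orientation": TCP orientation; "wrist_force": force on the tool from outside, world axes, zero at the start; "ft_torque": the same for the moment, N m; "finger_gap": finger opening in m; "grip_force": force on a finger pad.
Only numpy, scipy, OpenCV 4.12 (cv2) and the standard library are available. Lean on these libraries where they do the work, as an engineer would, in place of code of your own. Each camera call takes 0.05 s, during which the arm holds its last target. There are 200 camera calls.

## Working session

There is one attempt and no reset: what is moved stays moved. The work goes in short steps, Python scripts to look and compute and a tool call to move; the robot and the scene stay as the last step left them, time stands still between calls to the robot, and variables do not carry over. Pictures are saved under pics/ and viewed, at most 10 in all, crops included, and the job is handed in when it is done.

Besides the shell and the picture viewer there is one more tool, called after ">>>" as name(argument=value, ...), one argument or row to a line, values as JSON. move_arm: Moves the arm, as the interface text tells. Its arguments: {"type":"object","properties":{"targets":{"type":"array","items":{"type":"array"}},"squeeze":{"type":"number"}},"required":["targets"]}

```bash
mkdir -p pics; ls
cat > h.py <<'E'
import numpy as np, cv2
from scipy.spatial.transform import Rotation as R
from workcell import env
def Rq(q): return R.from_quat([q[1],q[2],q[3],q[0]])
def save(p,n): cv2.imwrite('pics/'+n,cv2.cvtColor(p['pixels'],cv2.COLOR_RGB2BGR))
def f(p): return p['pixels'].shape[0]/2/np.tan(np.radians(p['fovy'])/2)
def proj(p,X):
    E=np.array(p['extrinsics']); c=E[:3,:3]@np.array(X)+E[:3,3]
    return p['cx']+f(p)*c[0]/-c[2], p['cy']+f(p)*-c[1]/-c[2]
def ray(p,u,v,z):
    E=np.array(p['extrinsics']); d=np.array([(u-p['cx'])/f(p),-(v-p['cy'])/f(p),-1])
    d=E[:3,:3].T@d; o=-E[:3,:3].T@E[:3,3]; return o+d*(z-o[2])/d[2]
def wristE(p,s):
    T=np.eye(4);T[:3,:3]=Rq(s['orientation']).as_matrix();T[:3,3]=s['tcp_pos']
    p['extrinsics']=np.linalg.inv(T@np.array(p['mount']));return p
E
python3 - <<'E'
from h import *
s=env.get_state();print({k:np.round(v,3) for k,v in s.items()})
for n in ['top','side']:
    p=env.read_camera(n);save(p,n+'0.png');print(n,[k for k in p],p['fovy'],p['cx'],p['cy'],p.get('distortion'))
    for t in ['column_center','clip_seat','handle_grip','carrier_mid','dock','rack','fat_column_center','column']:
        print(t,[(np.round(d['centre'],3).tolist(),round(d['confidence'],2),np.round(proj(p,d['centre'])).tolist()) for d in env.landmark_of(t,p)][:4])
E
```

```text
pics
{'clock': np.float64(0.0), 'joint_pos': array([-1.343,  0.314,  0.045,  1.304,  0.   ,  1.431]), 'qvel': array([ 0.002, -0.001,  0.001, -0.   ,  0.002, -0.001]), 'tau': array([ 1.0000e-03, -4.8063e+01,  2.9853e+01,  2.0000e-02,  0.0000e+00,
        0.0000e+00]), 'tcp_pos': array([ 0.207, -0.536,  0.2  ]), 'orientation': array([-0.001,  0.983,  0.183, -0.   ]), 'wrist_force': array([ 0.096,  0.015, -0.092]), 'ft_torque': array([-0.01 , -0.013, -0.057]), 'grip_force': np.float64(0.0), 'finger_gap': np.float64(0.085)}
top ['pixels', 'fovy', 'cx', 'cy', 'extrinsics', 'shot'] 46.64528912525343 266.9857504353911 202.81963508045814 None
column_center [([0.29, 0.388, 0.011], 0.97, [125.0, 316.0]), ([0.473, 0.252, 0.044], 0.7, [180.0, 238.0]), ([0.269, -0.206, 0.012], 0.6, [377.0, 324.0]), ([0.481, 0.213, 0.004], 0.36, [200.0, 235.0])]
clip_seat [([0.56, -0.253, 0.071], 0.84, [399.0, 198.0])]
handle_grip [([0.552, -0.202, 0.093], 0.85, [379.0, 201.0])]
carrier_mid [([0.557, -0.202, 0.026], 0.55, [373.0, 202.0])]
dock [([0.785, -0.088, 0.003], 0.65, [322.0, 112.0]), ([0.474, 0.252, 0.044]
[... 460 characters left out ...]
mn_center [([0.29, 0.387, 0.012], 0.94, [337.0, 373.0]), ([0.467, 0.251, 0.045], 0.8, [273.0, 278.0]), ([0.272, -0.206, 0.013], 0.62, [399.0, 187.0])]
clip_seat [([0.565, -0.254, 0.074], 0.63, [305.0, 142.0])]
handle_grip [([0.561, -0.196, 0.094], 0.62, [300.0, 146.0])]
carrier_mid [([0.553, -0.201, 0.028], 0.58, [303.0, 164.0])]
dock [([0.551, -0.198, -0.005], 0.71, [303.0, 174.0])]
rack [([0.477, 0.207, -0.001], 0.69, [276.0, 276.0])]
fat_column_center [([0.491, 0.167, 0.049], 0.6, [276.0, 247.0]), ([0.75, 0.321, 0.002], 0.35, [144.0, 279.0])]
column [([0.468, 0.252, 0.037], 0.78, [272.0, 281.0]), ([0.293, 0.388, 0.012], 0.71, [335.0, 373.0]), ([0.271, -0.21, 0.012], 0.58, [399.0, 186.0])]
```

View pics/top0.png

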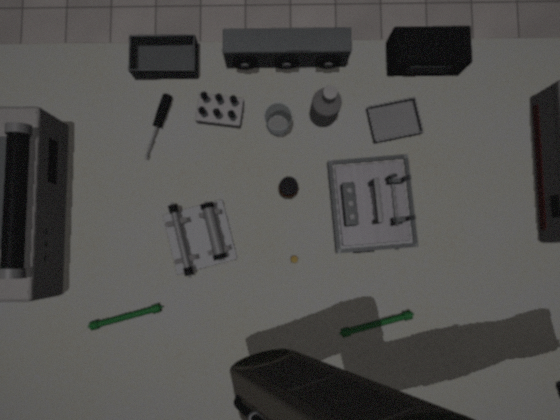

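View pics/side0.png

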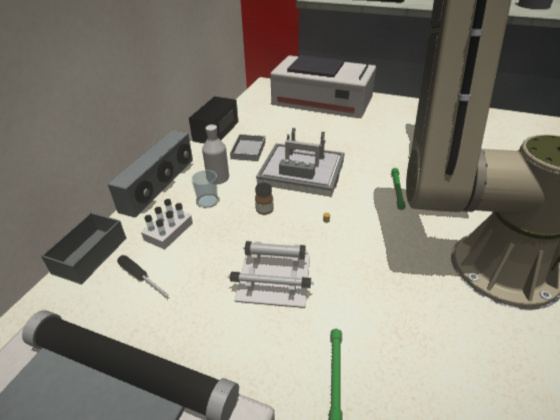

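The top view shows three candidates for the column: the grey one in the rack at (181,239), and two green ones on the bench at (125,316) and (377,324). The fat grey one is at (215,230), also in the rack. The slim grey one with black ends at (181,239) fits the description: it is in the rack, not green and the longer, thinner of the two. Next I'll confirm it in a crop and measure the axes.

```bash
cat >> h.py <<'E'
def axis(p,m,z):
    y,x=np.nonzero(m); pts=np.array([ray(p,a,b,z)[:2] for a,b in zip(x,y)])
    (cx,cy),sz,_=r=cv2.minAreaRect((pts*1000).astype(np.float32))
    u,sv,vt=np.linalg.svd(pts-pts.mean(0),full_matrices=False); d=vt[0]*np.sign(vt[0][0])
    return np.round(pts.mean(0),4),np.round([cx/1e3,cy/1e3],4),np.round(sz),round(np.degrees(np.arctan2(d[1],d[0])),1),len(x)
E
python3 - <<'E'
from h import *
for n in ['top','side']:
    p=env.read_camera(n)
    if n=='top':
        a=cv2.resize(p['pixels'][185:285,140:250],None,fx=5,fy=5,interpolation=cv2.INTER_CUBIC)
        cv2.imwrite('pics/crop1.png',cv2.cvtColor(a,cv2.COLOR_RGB2BGR))
    for t,z in [('column',.041),('fat_column_center',.048),('handle',.1),('carrier',.033),('dock',.028),('rack',.008)]:
        for d in env.regions_of(t,p)[:3]: print(n,t,round(d['confidence'],2),*axis(p,d['mask'],z))
E
```

```text
top column 0.83 [0.2938 0.379 ] [0.2931 0.3804] [ 21. 174.] -75.4 551
top column 0.63 [0.4714 0.2542] [0.4719 0.2538] [175.  19.] 14.2 448
top column 0.62 [ 0.2757 -0.1994] [ 0.2745 -0.1987] [ 23. 174.] -75.4 566
top fat_column_center 0.83 [0.4885 0.1768] [0.4898 0.1767] [143.  32.] 14.5 684
top handle 0.75 [ 0.5499 -0.1948] [ 0.552  -0.1926] [101.  26.] 4.2 343
top carrier 0.67 [ 0.5604 -0.2088] [ 0.5584 -0.2058] [110.  28.] 4.3 386
top carrier 0.62 [ 0.5532 -0.1989] [ 0.555  -0.2062] [190. 178.] 4.9 5452
top carrier 0.23 [0.5925 0.0008] [5.929e-01 4.000e-04] [45. 53.] -8.1 375
top rack 0.65 [ 0.4237 -0.0117] [ 0.4233 -0.0117] [15. 15.] -5.0 42
side column 0.82 [0.4729 0.2542] [0.4717 0.255 ] [177.  27.] 14.8 655
side column 0.79 [0.2888 0.406 ] [0.2901 0.3995] [ 22. 164.] -75.6 970
side column 0.69 [ 0.2704 -0.1539] [ 0.2719 -0.1627] [ 20. 176.] -75.4 255
side fat_column_center 0.85 [0.4915 0.176 ] [0.4934 0.176 ] [143.  47.] 14.7 818
side fat_column_center 0.56 [ 0.5764 -0.2531] [ 0.5722 -0.2353] [112. 134.] -15.5 393
side handle 0.72 [ 0.5446 -0.1684] [ 0.5427 -0.1531] [104. 127.] -21.1 450
side handle 0.56 [0.7038 0.3726] [0.689  0.3778] [ 24. 154.] -18.5 437
side carrier 0.94 [ 0.5574 -0.2083] [ 0.5591 -0.2543] [189. 289.] -69.9 2343
side dock 0.77 [ 0.5376 -0.1366] [ 0.5532 -0.1822] [228. 230.] 7.8 1204
side rack 0.71 [0.4744 0.2274] [0.4809 0.2039] [151. 183.] 77.8 2879
side rack 0.6 [ 0.7861 -0.0214] [ 0.7826 -0.0238] [ 74. 184.] -55.2 811
side rack 0.32 [ 0.5665 -0.2405] [ 0.5687 -0.292 ] [198. 302.] -74.6 2324
```

View pics/crop1.png

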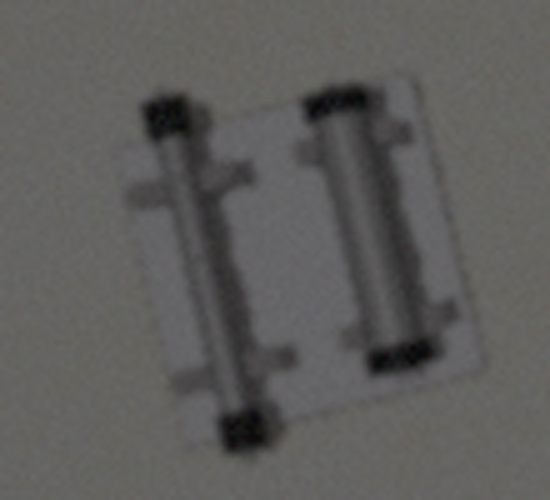

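The crop confirms it: the slim column is the left one, its black ends at crop (168,115) and (245,430), and the fat one is on the right. Moving now.

```bash
cat >> h.py <<'E'
def plan(X,yaw):
    s=env.get_state(); Rc=Rq(s['orientation'])
    Rt=R.from_euler('z',yaw,degrees=True)*R.from_euler('x',180,degrees=True)
    print('t',round(s['clock'],2),'tcp',np.round(s['tcp_pos'],4),'q',np.round(s['joint_pos'],2),'F',np.round(s['wrist_force'],1),'gap',round(s['finger_gap'],4),'grip',np.round(s['grip_force'],1))
    print(' shift',np.round(Rc.inv().apply(np.array(X)-s['tcp_pos'])*1000,1),'turn',np.round((Rc.inv()*Rt).as_rotvec(degrees=True)/10,2))
E
python3 -c "
from h import *
plan([.45,-.2,.25],21.1); plan([.45,-.2,.25],71.1)"
```

```text
t 1.6 tcp [ 0.2067 -0.5366  0.2008] q [-1.34  0.31  0.05  1.3   0.    1.43] F [-0.2 -0.2 -0.1] gap 0.0856 grip 0.0
 shift [ 348.  -226.6  -49.2] turn [ 0.  0. -0.]
t 1.6 tcp [ 0.2067 -0.5366  0.2008] q [-1.34  0.31  0.05  1.3   0.    1.43] F [-0.2 -0.2 -0.1] gap 0.0856 grip 0.0
 shift [ 348.  -226.6  -49.2] turn [ 0.  0. -5.]
```

>>> move_arm(
  targets=[
    [[348,-227,-49],[0,0,-5],-1],
    [[348,-227,-49],[0,0,-5],-1],
    [[348,-227,-49],[0,0,-5],-1],
    [[348,-227,-49],[0,0,-5],-1],
    [[348,-227,-49],[0,0,-5],-1],
  ],
)

```text
clock: 2.22
tcp_pos: [0.3893, -0.2833, 0.2379]
orientation: [0.001, 0.813, 0.583, 0.0]
wrist_force: [1.4, -0.8, -0.2]
finger_gap: 0.0855
grip_force: 0.0
```

```bash
python3 -c "
from h import *
plan([.48,.08,.23],150); plan([.471,.253,.2],194.5)"
```

```text
t 2.23 tcp [ 0.3893 -0.2833  0.2379] q [-0.8   0.12 -0.11  1.34  0.    1.1 ] F [ 1.4 -0.8 -0.2] gap 0.0855 grip 0.0
 shift [373.2 -30.5   7.7] turn [ 0.    0.01 -7.87]
t 2.23 tcp [ 0.3893 -0.2833  0.2379] q [-0.8   0.12 -0.11  1.34  0.    1.1 ] F [ 1.4 -0.8 -0.2] gap 0.0855 grip 0.0
 shift [534.2 -94.5  37.6] turn [ 0.000e+00  1.000e-02 -1.232e+01]
```

>>> move_arm(
  targets=[
    [[373,-30,8],[0,0,-7.9],-1],
    [[373,-30,8],[0,0,-7.9],-1],
    [[373,-30,8],[0,0,-7.9],-1],
    [[373,-30,8],[0,0,-7.9],-1],
    [[373,-30,8],[0,0,-7.9],-1],
  ],
)

```text
clock: 2.85
tcp_pos: [0.466, 0.0198, 0.231]
orientation: [0.001, 0.461, 0.888, 0.0]
wrist_force: [1.3, -0.6, 0.7]
finger_gap: 0.0852
grip_force: 0.0
```

```bash
python3 -c "
from h import *
plan([.471,.253,.18],194.5)"
```

```text
t 2.85 tcp [0.466  0.0198 0.231 ] q [-0.13  0.09 -0.16  1.32 -0.    0.83] F [ 1.3 -0.6  0.7] gap 0.0852 grip 0.0
 shift [187.9 138.2  51. ] turn [ 0.    0.01 -6.94]
```

>>> move_arm(
  targets=[
    [[188,138,51],[0,0,-6.94],-1],
    [[188,138,51],[0,0,-6.94],-1],
    [[188,138,51],[0,0,-6.94],-1],
    [[188,138,51],[0,0,-6.94],-1],
    [[188,138,51],[0,0,-6.94],-1],
  ],
)

```text
clock: 3.48
tcp_pos: [0.4707, 0.2542, 0.1784]
orientation: [-0.001, 0.007, 1.0, -0.0]
wrist_force: [-0.0, -0.8, 0.7]
finger_gap: 0.0856
grip_force: 0.0
```

```bash
python3 -c "
from h import *
plan([.471,.253,.18],194.5)"
```

```text
t 3.48 tcp [0.4707 0.2542 0.1784] q [ 0.34  0.24 -0.1   1.23  0.    0.36] F [-0.  -0.8  0.7] gap 0.0856 grip 0.0
 shift [-0.3 -1.1 -1.6] turn [ 0.   -0.01 -1.53]
```

Finish the turn, then take a wrist picture to refine the column axis.

>>> move_arm(
  targets=[
    [[0,0,0],[0,0,-1.5],-0.5],
    [[0,0,0],[0,0,-1.5],-0.5],
    [[0,0,0],[0,0,-1.5],-0.5],
    [[0,0,0],[0,0,-1.5],-0.5],
  ],
)

```text
clock: 3.98
tcp_pos: [0.4718, 0.2509, 0.1797]
orientation: [0.0, -0.117, 0.993, -0.0]
wrist_force: [0.0, -0.4, -0.4]
finger_gap: 0.0641
grip_force: 0.0
```

Run:
```python
from h import *
s=env.get_state(); p=wristE(env.read_camera('wrist'),s); save(p,'w1.png'); print(p['mount'])
for t in ['column_center','fat_column_center','rack']:
    print(t,[(np.round(d['centre'],4).tolist(),round(d['confidence'],2),np.round(proj(p,d['centre'])).tolist()) for d in env.landmark_of(t,p)][:3])
for d in env.regions_of('column',p)[:3]: print(round(d['confidence'],2),*axis(p,d['mask'],.041))
for d in env.regions_of('fat_column_center',p)[:3]: print(round(d['confidence'],2),*axis(p,d['mask'],.048))
plan([.471,.253,.18],194.5)
```

```text
[[-1.28586544e-04  9.54211134e-01  2.99133909e-01  7.68345111e-02]
 [ 9.99999871e-01 -2.40308900e-05  5.06519206e-04 -4.40086474e-04]
 [ 4.90514720e-04  2.99133936e-01 -9.54211008e-01 -1.73182164e-01]
 [ 0.00000000e+00  0.00000000e+00  0.00000000e+00  1.00000000e+00]]
column_center [([0.4688, 0.2495, 0.0429], 0.63, [279.0, 187.0]), ([0.2902, 0.3839, 0.0088], 0.55, [467.0, 27.0])]
fat_column_center [([0.4873, 0.1749, 0.0545], 0.9, [195.0, 190.0])]
rack [([0.4805, 0.2107, -0.0013], 0.55, [242.0, 179.0])]
0.82 [0.4644 0.2493] [0.4709 0.2511] [184.  22.] 14.3 3403
0.61 [0.3004 0.3695] [0.3002 0.3688] [ 21. 159.] -75.5 4092
0.68 [0.4879 0.1726] [0.4907 0.1736] [145.  32.] 14.3 4278
0.31 [0.4208 0.0105] [0.421  0.0106] [16. 28.] -82.5 608
t 4.28 tcp [0.4718 0.2509 0.1797] q [ 0.34  0.24 -0.1   1.23 -0.    0.1 ] F [-0.1 -0.4 -1. ] gap 0.0641 grip 0.0
 shift [ 0.3  2.2 -0.3] turn [-0.   0.  -0.1]
```

View pics/w1.png

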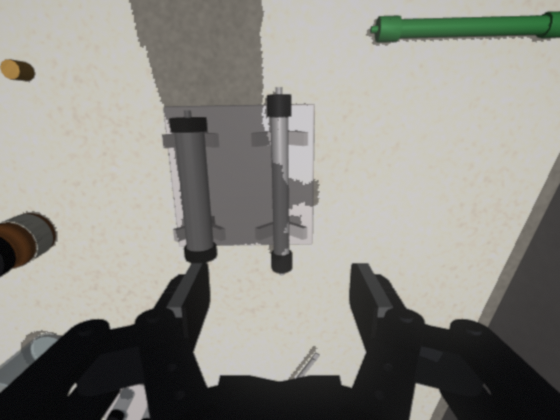

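The wrist picture shows the slim column in the rack from (279,95) to (282,272), its bare tube between rows 116 and 249. The fat one is at (195,190) and a green one is at upper right, on the bench.

Run:
```python
from h import *
s=env.get_state(); p=wristE(env.read_camera('wrist'),s)
a=ray(p,279,116,.046);b=ray(p,281.5,249,.046);print(a,b,(a+b)/2,np.linalg.norm(a-b),np.degrees(np.arctan2(*(a-b)[1::-1])))
plan([.471,.2515,.06],194.4)
```

```text
[0.40597813 0.23425381 0.046     ] [0.52948937 0.26637549 0.046     ] [0.46773375 0.25031465 0.046     ] 0.12761986532479827 -165.4219780250664
t 4.33 tcp [0.4718 0.2509 0.1797] q [ 0.34  0.24 -0.1   1.23 -0.    0.1 ] F [ 0.3 -0.1  0.4] gap 0.0642 grip 0.0
 shift [  0.6   0.8 119.7] turn [-0.    0.   -0.09]
```

>>> move_arm(
  targets=[
    [[2,0,60],[0,0,-0.1],-0.5],
    [[2,0,110],[0,0,-0.1],-0.5],
    [[2,0,140],[0,0,-0.1],-0.5],
    [[2,0,158],[0,0,-0.1],-0.5],
    [[2,0,158],[0,0,-0.1],-0.5],
  ],
)

```text
clock: 4.95
tcp_pos: [0.4684, 0.2499, 0.0203]
orientation: [-0.002, -0.126, 0.992, -0.0]
wrist_force: [-0.3, 0.5, -0.0]
finger_gap: 0.0641
grip_force: 0.0
```

>>> move_arm(
  targets=[
    [[0,0,0],[0,0,0],1],
    [[0,0,0],[0,0,0],1],
    [[0,0,0],[0,0,0],1],
    [[0,0,0],[0,0,0],1],
    [[0,0,0],[0,0,0],1],
  ],
  squeeze=60,
)

```text
clock: 5.58
tcp_pos: [0.4698, 0.2505, 0.0218]
orientation: [0.0, -0.126, 0.992, -0.0]
wrist_force: [-0.2, 0.2, -0.3]
finger_gap: -0.0003
grip_force: 0.0
```

```bash
python3 -c "
from h import *
plan([.4695,.251,.15],194.5)"
```

```text
t 5.58 tcp [0.4698 0.2505 0.0218] q [ 0.34  0.36 -0.36  0.86 -0.    0.09] F [-0.2  0.2 -0.3] gap -0.0003 grip 0.0
 shift [   0.2    0.6 -128.2] turn [-0.  0.  0.]
```

The fingers closed on nothing. Looking before doing anything else.

Run:
```python
from h import *
s=env.get_state(); p=wristE(env.read_camera('wrist'),s); q=env.read_camera('side')
a=cv2.resize(q['pixels'][200:340,190:350],(640,560),interpolation=cv2.INTER_CUBIC)
b=cv2.resize(p['pixels'],(0,0),fx=.75,fy=.75)
c=np.zeros((560,800,3),np.uint8); 
a=cv2.resize(a,(400,350)); c[:350,:400]=a; b=cv2.resize(p['pixels'],(400,300)); c[:300,400:]=b
cv2.imwrite('pics/miss.png',c[:350,:,::-1])
for x,n in [(p,'w'),(q,'s')]:
    for t in ['column_center']:
        print(n,[(np.round(d['centre'],4).tolist(),round(d['confidence'],2),np.round(proj(x,d['centre'])).tolist()) for d in env.landmark_of(t,x)][:3])
```

```text
w [([0.4709, 0.253, 0.0415], 0.7, [285.0, 267.0])]
s [([0.2752, -0.2071, 0.0124], 0.82, [397.0, 186.0]), ([0.7543, 0.0186, -0.0012], 0.65, [209.0, 201.0]), ([0.4678, 0.2519, 0.0467], 0.58, [272.0, 278.0])]
```

View pics/miss.png

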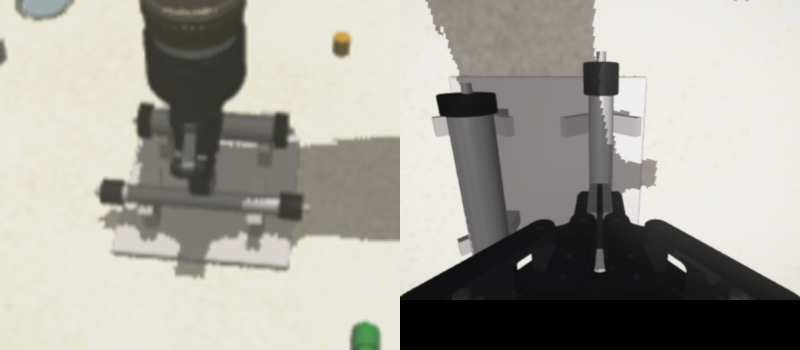

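Run:
```python
from h import *
s=env.get_state(); p=wristE(env.read_camera('wrist'),s); q=env.read_camera('side')
c=np.zeros((400,800,3),np.uint8)
c[:,:400]=cv2.resize(q['pixels'][240:310,235:305],(400,400),interpolation=cv2.INTER_CUBIC)
c[:,400:]=cv2.resize(p['pixels'][230:400,200:370],(400,400),interpolation=cv2.INTER_CUBIC)
cv2.imwrite('pics/miss2.png',c[:,:,::-1])
print('tcp in side',proj(q,s['tcp_pos']),'tcp in wrist',proj(p,s['tcp_pos']))
for d in [(0,0,.019),(0,.008,.019),(0,-.008,.019)]:
  X=np.array(s['tcp_pos'])+d;print(d,proj(q,X),proj(p,X))
print(s['finger_gap'],s['grip_force'])
```

```text
tcp in side (np.float64(271.7676207218113), np.float64(284.80801310626975)) tcp in wrist (np.float64(280.1917749750735), np.float64(248.63770438316814))
(0, 0, 0.019) (np.float64(271.4937595584562), np.float64(278.90726417177467)) (np.float64(280.2690194288772), np.float64(263.90547222432184))
(0, 0.008, 0.019) (np.float64(270.05061095816956), np.float64(281.6783691429673)) (np.float64(295.4628621597438), np.float64(267.4703689963034))
(0, -0.008, 0.019) (np.float64(272.9177406421233), np.float64(276.17296428120864)) (np.float64(264.9686692414565), np.float64(260.31558584998703))
0.00010653654634880674 0.0
```

View pics/miss2.png

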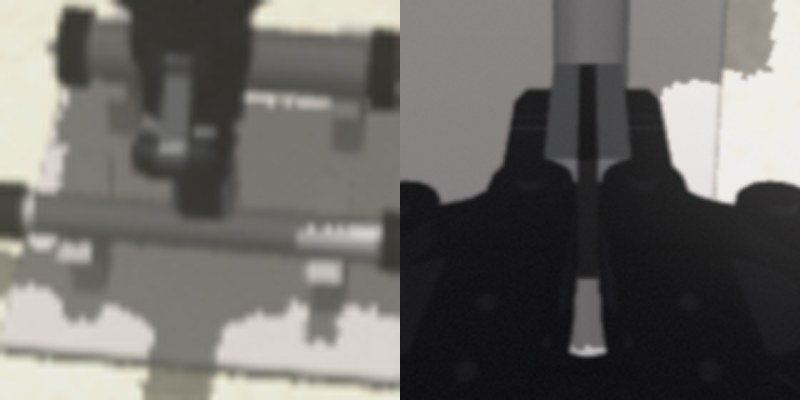

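The crops show the fingers fully shut with their tips above the tube: side tip near (271,278), against an expected (272,285). The tube still lies in its notches. I'll raise the tool a little and check in free air where the tips really are relative to the TCP.

>>> move_arm(
  targets=[
    [[0,0,-60],[0,0,0],1],
    [[0,0,-80],[0,0,0],1],
    [[0,0,-80],[0,0,0],1],
  ],
)

```text
clock: 6.25
tcp_pos: [0.4713, 0.251, 0.1035]
orientation: [0.002, -0.126, 0.992, 0.0]
wrist_force: [-0.3, 0.3, 0.2]
finger_gap: 0.0002
grip_force: 0.0
```

Run:
```python
from h import *
s=env.get_state(); p=wristE(env.read_camera('wrist'),s); q=env.read_camera('side')
tc=np.array(s['tcp_pos']);Rm=Rq(s['orientation'])
ims=[]
for im,cam,k in [(q,'s',8),(p,'w',3)]:
    u,v=map(int,proj(im,tc)); h=int(200/k)
    a=im['pixels'][v-h:v+h,u-h:u+h]; a=np.ascontiguousarray(cv2.resize(a,(400,400),interpolation=cv2.INTER_CUBIC)); k=400/(2*h)
    for d,c in [((0,0,0),(255,0,0)),((0,0,-.019),(0,255,0)),((-.011,0,0),(255,0,255)),((.011,0,0),(255,255,0))]:
        x,y=proj(im,tc+Rm.apply(d)); cv2.circle(a,(int((x-u+h)*k),int((y-v+h)*k)),3,c,-1)
    ims.append(a); print(cam,u,v,h,k)
cv2.imwrite('pics/tip.png',np.hstack(ims)[:,:,::-1]); print(tc,s['finger_gap'])
for d in env.landmark_of('column_center',p): print(np.round(d['centre'],4),d['confidence'])
```

```text
s 269 258 25 8.0
w 280 248 66 3.0303030303030303
[0.4713083  0.25101727 0.10351834] 0.00016135559665024412
[0.4713 0.25   0.0416] 0.68
[0.2876 0.3831 0.0127] 0.59
```

View pics/tip.png

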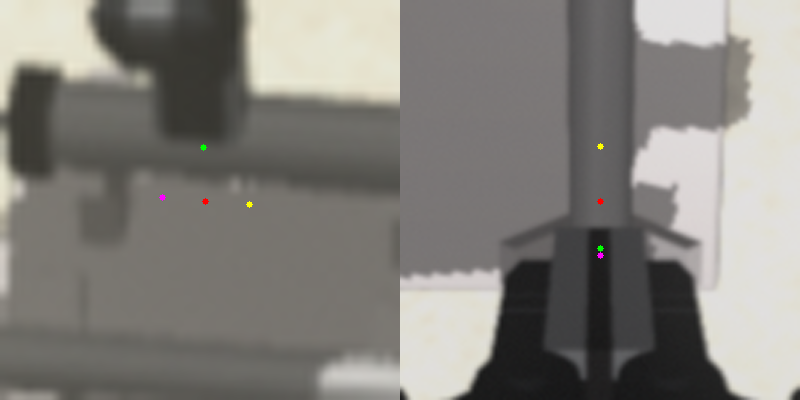

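The tips appear about 22 mm behind the reported TCP (red dot). Either the z reading or the finger length is off. I'll triangulate bench features between two wrist pictures to find out which.

Run:
```python
from h import *
s=env.get_state(); p=wristE(env.read_camera('wrist'),s)
a=cv2.imread('pics/w1.png',0); b=cv2.cvtColor(p['pixels'],cv2.COLOR_RGB2GRAY)
s1=dict(orientation=[0,-.1166,.9932,0],tcp_pos=[.4718,.2509,.1797]); p1=wristE(dict(p),s1)
sf=cv2.SIFT_create(3000,contrastThreshold=.01); k1,d1=sf.detectAndCompute(a,None); k2,d2=sf.detectAndCompute(b,None)
m=[x for x,y in cv2.BFMatcher().knnMatch(d1,d2,k=2) if x.distance<.75*y.distance]
K=np.array([[f(p),0,p['cx']],[0,f(p),p['cy']],[0,0,1]])@np.diag([1,-1,-1])
P=[K@np.linalg.inv(np.linalg.inv(x['extrinsics']))[:3] for x in (p1,p)]
A=np.array([k1[x.queryIdx].pt for x in m]).T;B=np.array([k2[x.trainIdx].pt for x in m]).T
X=cv2.triangulatePoints(P[0],P[1],A,B);X=(X[:3]/X[3]).T
e=np.array([np.hypot(*(np.array(proj(p,x))-bb)) for x,bb in zip(X,B.T)])
ok=(e<1.5)&(abs(X[:,2])<.1)
for x,u in sorted(zip(np.round(X[ok],3).tolist(),np.round(A.T[ok]).tolist()),key=lambda t:t[0][2])[::max(1,ok.sum()//40)]: print(x,u)
print(ok.sum(),len(m))
```

```text
[0.397, 0.101, -0.044] [164.0, 76.0]
[0.39, 0.251, -0.01] [298.0, 102.0]
[0.411, 0.155, -0.005] [202.0, 101.0]
[0.413, 0.158, -0.002] [204.0, 103.0]
[0.452, 0.452, -0.002] [462.0, 205.0]
[0.439, 0.29, -0.001] [323.0, 159.0]
[0.445, 0.317, -0.001] [346.0, 170.0]
[0.487, 0.499, -0.001] [489.0, 243.0]
[0.674, 0.061, 0.0] [88.0, 304.0]
[0.65, 0.068, 0.0] [95.0, 288.0]
[0.583, 0.093, 0.0] [122.0, 242.0]
[0.397, 0.248, -0.0] [294.0, 109.0]
[0.321, 0.307, -0.0] [373.0, 43.0]
[0.306, 0.365, 0.0] [436.0, 42.0]
[0.536, 0.48, 0.0] [456.0, 276.0]
[0.456, 0.467, -0.0] [473.0, 211.0]
[0.455, 0.034, 0.001] [75.0, 116.0]
[0.42, 0.038, 0.001] [81.0, 81.0]
[0.588, 0.06, 0.001] [92.0, 240.0]
[0.572, 0.06, 0.001] [93.0, 227.0]
[0.487, 0.066, 0.001] [104.0, 154.0]
[0.647, 0.095, 0.001] [118.0, 291.0]
[0.657, 0.102, 0.001] [124.0, 300.0]
[0.645, 0.108, 0.001] [130.0, 292.0]
[0.41, 0.13, 0.001] [175.0, 93.0]
[0.553, 0.539, 0.002] [498.0, 301.0]
[0.315, 0.295, 0.003] [365.0, 32.0]
[0.419, 0.035, 0.005] [76.0, 79.0]
[0.386, 0.229, 0.006] [279.0, 92.0]
[0.422, 0.249, 0.007] [290.0, 134.0]
[0.392, 0.263, 0.009] [311.0, 107.0]
[0.384, 0.235, 0.013] [285.0, 92.0]
[0.312, 0.302, 0.014] [376.0, 29.0]
[0.415, 0.249, 0.015] [291.0, 128.0]
[0.512, 0.295, 0.026] [312.0, 232.0]
[0.522, 0.19, 0.033] [210.0, 221.0]
[0.519, 0.199, 0.037] [218.0, 222.0]
[0.528, 0.197, 0.041] [215.0, 231.0]
[0.421, 0.157, 0.048] [190.0, 112.0]
[0.442, 0.185, 0.049] [216.0, 144.0]
[0.448, 0.18, 0.05] [209.0, 150.0]
[0.441, 0.161, 0.056] [188.0, 137.0]
84 128
```

The camera pose is right, since bench points come out at z≈0. So the fingers end about 27–36 mm short of the stated TCP, and contact never happened at z=.022. I'll re-open and go about 33 mm deeper.

>>> move_arm(
  targets=[
    [[0,0,0],[0,0,0],-0.5],
    [[0,0,0],[0,0,0],-0.5],
    [[0,0,0],[0,0,0],-0.5],
    [[0,0,0],[0,0,0],-0.5],
    [[2,0,40],[0,0,0],-0.5],
  ],
)

```text
clock: 7.08
tcp_pos: [0.4713, 0.2512, 0.0642]
orientation: [0.004, -0.126, 0.992, 0.001]
wrist_force: [1.2, 0.4, 0.0]
finger_gap: 0.0638
grip_force: 0.0
```

>>> move_arm(
  targets=[
    [[0,0,25],[0,0,0],-0.5],
    [[0,0,45],[0,0,0],-0.5],
    [[0,0,58],[0,0,0],-0.5],
    [[0,0,58],[0,0,0],-0.5],
  ],
)

```text
clock: 7.58
tcp_pos: [0.4672, 0.2497, 0.003]
orientation: [-0.001, -0.126, 0.992, -0.0]
wrist_force: [0.1, -0.7, 1.2]
finger_gap: 0.064
grip_force: 0.0
```

>>> move_arm(
  targets=[
    [[-2,0,7],[0,0,0],-0.5],
    [[-2,0,13],[0,0,0],-0.5],
    [[-2,0,13],[0,0,0],-0.5],
  ],
)

```text
clock: 7.95
tcp_pos: [0.4696, 0.2503, -0.0096]
orientation: [-0.0, -0.126, 0.992, -0.0]
wrist_force: [-0.8, 0.4, 0.0]
finger_gap: 0.0646
grip_force: 0.0
```

>>> move_arm(
  targets=[
    [[0,0,0],[0,0,0],1],
    [[0,0,0],[0,0,0],1],
    [[0,0,0],[0,0,0],1],
    [[0,0,0],[0,0,0],1],
    [[0,0,0],[0,0,0],1],
  ],
  squeeze=60,
)

```text
clock: 8.57
tcp_pos: [0.4699, 0.2511, -0.0089]
orientation: [0.0, -0.126, 0.992, 0.001]
wrist_force: [-1.4, 4.8, 3.8]
finger_gap: 0.0142
grip_force: 58.4
```

>>> move_arm(
  targets=[
    [[0,0,-20],[0,0,0],1],
    [[0,0,-50],[0,0,0],1],
    [[0,0,-80],[0,0,0],1],
    [[0,0,-80],[0,0,0],1],
  ],
)

```text
clock: 9.07
tcp_pos: [0.4717, 0.2505, 0.0726]
orientation: [0.002, -0.126, 0.992, -0.0]
wrist_force: [-0.1, -0.5, -1.2]
finger_gap: 0.014
grip_force: 58.5
```

Run:
```python
from h import *
s=env.get_state(); p=wristE(env.read_camera('wrist'),s); q=env.read_camera('side')
tc=np.array(s['tcp_pos']);Rm=Rq(s['orientation'])
ims=[]
for im,cam,h in [(q,'s',45),(p,'w',130)]:
    u,v=map(int,proj(im,tc)); v-=15
    a=im['pixels'][v-h:v+h,u-h:u+h]; a=np.ascontiguousarray(cv2.resize(a,(400,400),interpolation=cv2.INTER_CUBIC)); k=400/(2*h)
    for d,c in [((0,0,0),(255,0,0)),((0,0,-.019),(0,255,0)),((0,0,-.05),(0,0,255))]:
        x,y=proj(im,tc+Rm.apply(d)); cv2.circle(a,(int((x-u+h)*k),int((y-v+h)*k)),3,c,-1)
    ims.append(a)
cv2.imwrite('pics/grip.png',np.hstack(ims)[:,:,::-1]); plan(tc,194.5)
for n,x in [('s',q),('w',p)]:
  for d in env.landmark_of('column_center',x): print(n,np.round(d['centre'],4),d['confidence'], Rm.inv().apply(np.array(d['centre'])-tc)*1000)
```

```text
t 9.18 tcp [0.4696 0.25   0.07  ] q [ 0.34  0.31 -0.29  0.97 -0.    0.09] F [-1.   0.3 -1.1] gap 0.0143 grip 58.5
 shift [-2.2 -0.  -2.6] turn [-0. -0. -0.]
s [0.4702 0.2533 0.127 ] 0.8 [  0.53631768   3.01745435 -54.45297398]
s [0.2902 0.3874 0.0068] 0.79 [141.79650864 177.97473658  64.9888857 ]
w [0.4704 0.25   0.1229] 0.82 [  1.18570756  -0.22421147 -50.35298672]
```

View pics/grip.png

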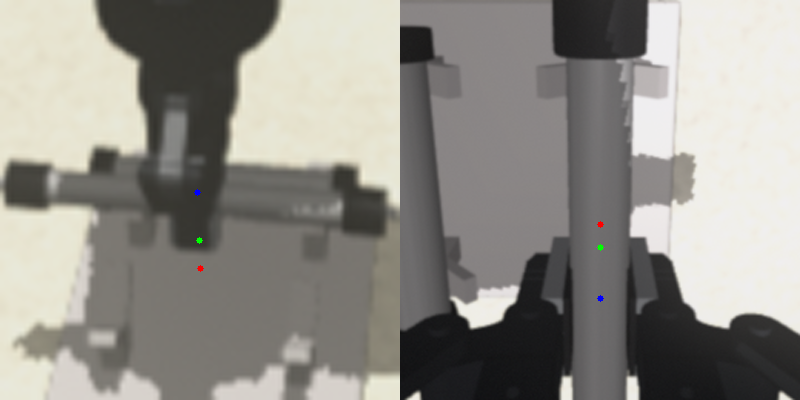

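The column is held: 1.1 N of weight, and the tube runs between the pads about 50 mm behind the TCP reading. I'll carry it to the dock and look from beside the clips.

```bash
python3 -c "
from h import *
plan([.48,.1,.2],190);plan([.53,-.13,.2],184.5)"
```

```text
t 9.28 tcp [0.4687 0.2498 0.0691] q [ 0.34  0.31 -0.29  0.97 -0.    0.09] F [-0.5 -0.1 -0.6] gap 0.0142 grip 58.5
 shift [  26.9 -148.  -130.7] turn [-0.   -0.01  0.45]
t 9.28 tcp [0.4687 0.2498 0.0691] q [ 0.34  0.31 -0.29  0.97 -0.    0.09] F [-0.5 -0.1 -0.6] gap 0.0142 grip 58.5
 shift [  36.1 -383.2 -130.5] turn [-0.01 -0.01  1.  ]
```

>>> move_arm(
  targets=[
    [[0,0,-50],[0,0,0],1],
    [[0,0,-100],[0,0,0],1],
    [[10,-40,-130],[0,0,0.2],1],
    [[25,-95,-130],[0,0,0.5],1],
    [[30,-150,-130],[0,0,0.7],1],
  ],
)

```text
clock: 9.9
tcp_pos: [0.4775, 0.0964, 0.1999]
orientation: [-0.001, -0.065, 0.998, -0.0]
wrist_force: [0.5, 0.6, -0.6]
finger_gap: 0.0142
grip_force: 58.7
```

```bash
python3 -c "
from h import *
plan([.53,-.13,.2],184.5)"
```

```text
t 9.9 tcp [0.4775 0.0964 0.1999] q [ 0.03  0.14 -0.17  1.25 -0.   -0.1 ] F [ 0.5  0.6 -0.6] gap 0.0142 grip 58.7
 shift [ -22.5 -231.3   -0. ] turn [-0.   -0.01  0.3 ]
```

>>> move_arm(
  targets=[
    [[-10,-60,0],[0,0,0.1],1],
    [[-15,-120,0],[0,0,0.2],1],
    [[-20,-175,0],[0,0,0.3],1],
    [[-22,-231,0],[0,0,0.3],1],
    [[-22,-231,0],[0,0,0.3],1],
  ],
)

```text
clock: 10.52
tcp_pos: [0.5301, -0.1322, 0.1986]
orientation: [-0.001, -0.036, 0.999, 0.0]
wrist_force: [-0.0, 0.9, -1.3]
finger_gap: 0.0142
grip_force: 58.8
```

```bash
cat >> h.py <<'E'
def look(n='wrist',ts=('clip_seat','handle_grip','carrier_mid','dock')):
    s=env.get_state(); p=env.read_camera(n)
    if n=='wrist': wristE(p,s)
    for t in ts: print(n,t,[(np.round(d['centre'],4).tolist(),round(d['confidence'],2),np.round(proj(p,d['centre'])).tolist()) for d in env.landmark_of(t,p)][:2])
    return s,p
E
python3 - <<'E'
from h import *
s,p=look(); look('side'); save(p,'w2.png')
for t,z in [('handle',.104),('carrier',.033),('dock',.028)]:
    for d in env.regions_of(t,p)[:2]: print(t,round(d['confidence'],2),*axis(p,d['mask'],z))
plan([.561,-.253,.12],184.5)
E
```

```text
wrist clip_seat [([0.5625, -0.2551, 0.0766], 0.71, [146.0, 218.0])]
wrist handle_grip [([0.5549, -0.1973, 0.0897], 0.84, [205.0, 220.0])]
wrist carrier_mid [([0.5538, -0.1995, 0.0301], 0.75, [215.0, 200.0]), ([0.7853, 0.1621, 0.0024], 0.34, [481.0, 376.0])]
wrist dock [([0.7853, 0.1614, 0.0011], 0.4, [480.0, 376.0])]
side clip_seat [([0.5654, -0.255, 0.0713], 0.74, [305.0, 142.0])]
side handle_grip [([0.4921, 0.172, 0.0506], 0.69, [275.0, 248.0]), ([0.5621, -0.1965, 0.0966], 0.66, [300.0, 145.0])]
side carrier_mid [([0.5516, -0.1999, 0.0297], 0.68, [303.0, 164.0])]
side dock [([0.5543, -0.2004, -0.0002], 0.9, [302.0, 172.0])]
handle 0.72 [ 0.5473 -0.1974] [ 0.5488 -0.1945] [108.  25.] 3.2 2509
carrier 0.63 [ 0.5483 -0.2228] [ 0.5577 -0.2349] [190. 166.] -2.4 21559
dock 0.63 [ 0.5321 -0.2521] [ 0.5556 -0.2031] [227. 194.] -3.4 6321
t 11.18 tcp [ 0.5304 -0.128   0.2009] q [-0.38  0.26 -0.03  1.28 -0.   -0.46] F [-0.6  0.4 -0.8] gap 0.014 grip 58.8
 shift [ -20.6 -127.    80.9] turn [-0.  0.  0.]
```

View pics/w2.png

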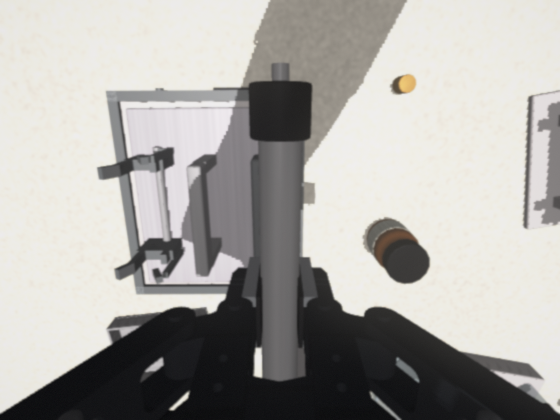

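The wrist view shows the bar's top face from (203,160) to (204,274), the clip forks at about (150,163) and (165,250), and the dock's left edge from (108,92) to (138,293). I'll compute the yaw and position from these edges.

Run:
```python
from h import *
s,p=look(ts=('clip_seat','handle_grip'))
def seg(a,b,z):
    A,B=ray(p,*a,z),ray(p,*b,z); print(np.round(A[:2],4),np.round(B[:2],4),'mid',np.round((A+B)[:2]/2,4),'len',round(np.hypot(*(A-B)[:2]),4),'ang',round(np.degrees(np.arctan2(*(B-A)[1::-1])),2))
g=cv2.cvtColor(p['pixels'],cv2.COLOR_RGB2GRAY)
seg((108,92),(138,293),.031); seg((108,92),(250,89),.031)
seg((189,166),(195,274),.104); seg((204,157),(203,274),.104)
# line segments
L=cv2.createLineSegmentDetector().detect(g)[0][:,0]
for l in L:
    n=np.hypot(l[2]-l[0],l[3]-l[1])
    if n>60 and max(l[0],l[2])<262: print(np.round(l),end=' '); seg(l[:2],l[2:],.104 if 180<l[0]<225 else .031)
```

```text
wrist clip_seat [([0.5614, -0.2553, 0.0795], 0.95, [140.0, 216.0])]
wrist handle_grip [([0.5563, -0.1957, 0.0933], 0.89, [202.0, 220.0])]
[ 0.4548 -0.3008] [ 0.6748 -0.2822] mid [ 0.5648 -0.2915] len 0.2208 ang 4.82
[ 0.4548 -0.3008] [ 0.4412 -0.1641] mid [ 0.448  -0.2324] len 0.1374 ang 95.67
[ 0.5066 -0.204 ] [ 0.6041 -0.1988] mid [ 0.5553 -0.2014] len 0.0977 ang 3.07
[ 0.4983 -0.192 ] [ 0.6036 -0.1916] mid [ 0.5509 -0.1918] len 0.1053 ang 0.2
[124. 313. 200. 304.] [ 0.7026 -0.2998] [ 0.6843 -0.2107] mid [ 0.6934 -0.2553] len 0.091 ang 101.6
[  1. 412. 108. 346.] [ 0.8699 -0.4712] [ 0.7523 -0.323 ] mid [ 0.8111 -0.3971] len 0.1892 ang 128.42
[126. 171. 136. 241.] [ 0.5307 -0.2878] [ 0.6088 -0.2818] mid [ 0.5698 -0.2848] len 0.0782 ang 4.42
[142. 281. 227. 281.] [ 0.6586 -0.277 ] [ 0.6507 -0.1796] mid [ 0.6547 -0.2283] len 0.0978 ang 94.66
[199. 227. 194. 166.] [ 0.5587 -0.1954] [ 0.506  -0.1996] mid [ 0.5324 -0.1975] len 0.0529 ang -175.53
[224. 291. 133. 291.] [ 0.6194 -0.1719] [ 0.626  -0.2551] mid [ 0.6227 -0.2135] len 0.0835 ang -85.44
[126. 253. 115. 176.] [ 0.6247 -0.2932] [ 0.537  -0.2999] mid [ 0.5809 -0.2965] len 0.088 ang -175.63
[248. 266. 245. 157.] [ 0.6294 -0.1562] [ 0.5069 -0.1655] mid [ 0.5682 -0.1608] len 0.1229 ang -175.63
[112. 158. 102.  89.] [ 0.5189 -0.3014] [ 0.4527 -0.3064] mid [ 0.4858 -0.3039] len 0.0664 ang -175.67
[233. 100. 118.  99.] [ 0.4524 -0.1799] [ 0.4605 -0.2914] mid [ 0.4564 -0.2357] len 0.1118 ang -85.82
[133. 243. 123. 173.] [ 0.6121 -0.2853] [ 0.5337 -0.2912] mid [ 0.5729 -0.2882] len 0.0786 ang -175.71
[201. 172. 206. 234.] [ 0.5106 -0.1941] [ 0.565  -0.1898] mid [ 0.5378 -0.192 ] len 0.0546 ang 4.55
[226. 285. 141. 284.] [ 0.6557 -0.1809] [ 0.6628 -0.2786] mid [ 0.6593 -0.2298] len 0.098 ang -85.84
[229. 107. 124. 108.] [ 0.4598 -0.1833] [ 0.4682 -0.2858] mid [ 0.464  -0.2346] len 0.1029 ang -85.3
```

Run:
```python
from h import *
th=np.radians(4.4);U=np.array([np.cos(th),np.sin(th)]);V=np.array([-np.sin(th),np.cos(th)])
s,p=look(ts=('handle_grip',)); g=cv2.GaussianBlur(cv2.cvtColor(p['pixels'],cv2.COLOR_RGB2GRAY),(0,0),.7).astype(np.float32)
def prof(us,vs,z,along):
    P=np.array([[proj(p,[*(u*U+v*V),z]) for u in us] for v in vs],np.float32)
    return cv2.remap(g,P[...,0],P[...,1],cv2.INTER_LINEAR).mean(along)
vs=np.arange(-.262,-.215,.0005)
a=prof(np.linspace(.515,.565,40),vs,.104,1)
print('bar z.104 v:'); print([(round(v*1e3,1),int(x)) for v,x in zip(vs,a)][::2])
us=np.arange(.47,.61,.001); a=prof(us,np.linspace(-.246,-.240,8),.104,0)
print('bar u:',[(round(u*1e3),int(x)) for u,x in zip(us,a)][::3])
print(s['tcp_pos'])
```

```text
wrist handle_grip [([0.5555, -0.1993, 0.0965], 0.56, [197.0, 220.0])]
bar z.104 v:
[(np.float64(-262.0), 171), (np.float64(-261.0), 172), (np.float64(-260.0), 172), (np.float64(-259.0), 174), (np.float64(-258.0), 182), (np.float64(-257.0), 197), (np.float64(-256.0), 210), (np.float64(-255.0), 217), (np.float64(-254.0), 215), (np.float64(-253.0), 205), (np.float64(-252.0), 194), (np.float64(-251.0), 186), (np.float64(-250.0), 178), (np.float64(-249.0), 157), (np.float64(-248.0), 129), (np.float64(-247.0), 115), (np.float64(-246.0), 113), (np.float64(-245.0), 113), (np.float64(-244.0), 112), (np.float64(-243.0), 112), (np.float64(-242.0), 112), (np.float64(-241.0), 112), (np.float64(-240.0), 112), (np.float64(-239.0), 107), (np.float64(-238.0), 96), (np.float64(-237.0), 81), (np.float64(-236.0), 71), (np.float64(-235.0), 68), (np.float64(-234.0), 71), (np.float64(-233.0), 82), (np.float64(-232.0), 98), (np.float64(-231.0), 108), (np.float64(-230.0), 109), (np.float64(-229.0), 109), (np.float64(-228.0), 110), (np.float64(-227.0), 112), (np.float64(-226.0), 117), (np.float64(-225.0), 122
[... 181 characters left out ...]
.0), 128), (np.float64(-217.0), 127), (np.float64(-216.0), 127), (np.float64(-215.0), 128)]
bar u: [(470, 228), (473, 228), (476, 228), (479, 228), (482, 218), (485, 146), (488, 153), (491, 210), (494, 209), (497, 208), (500, 192), (503, 165), (506, 142), (509, 123), (512, 118), (515, 115), (518, 115), (521, 115), (524, 114), (527, 114), (530, 113), (533, 113), (536, 113), (539, 112), (542, 112), (545, 112), (548, 112), (551, 111), (554, 111), (557, 111), (560, 110), (563, 110), (566, 110), (569, 110), (572, 110), (575, 110), (578, 110), (581, 116), (584, 161), (587, 199), (590, 218), (593, 215), (596, 92), (599, 131), (602, 134), (605, 200), (608, 237)]
[ 0.53031675 -0.128352    0.20078357]
```

Bar centre is at v=-0.243 (11.6 mm wide, as it should be), so the seat is at (0.5618, -0.2557) with yaw 4.4°. Next I'll go above the seat.

```bash
python3 -c "
from h import *
plan([.5618,-.2557,.12],184.4)"
```

```text
t 11.43 tcp [ 0.5303 -0.1284  0.2007] q [-0.38  0.26 -0.03  1.28 -0.   -0.46] F [-0.1  0.3 -0.9] gap 0.014 grip 58.8
 shift [ -21.4 -129.3   80.8] turn [-0.    0.    0.01]
```

>>> move_arm(
  targets=[
    [[-10,-55,0],[0,0,0],1],
    [[-18,-105,10],[0,0,0],1],
    [[-21,-129,40],[0,0,0],1],
    [[-21,-129,81],[0,0,0],1],
    [[-21,-129,81],[0,0,0],1],
  ],
)

```text
clock: 12.05
tcp_pos: [0.5585, -0.2543, 0.116]
orientation: [-0.003, -0.039, 0.999, 0.002]
wrist_force: [-0.2, 0.6, -1.0]
finger_gap: 0.014
grip_force: 58.9
```

Run:
```python
from h import *
env.read_camera('top')
s,p=look(ts=('clip_seat','handle_grip','column_center'))
plan([.5618,-.2557,.025],184.4)
# picture with tube edges & predicted slot overlay
th=np.radians(4.4);U=np.array([np.cos(th),np.sin(th)]);V=np.array([-np.sin(th),np.cos(th)])
a=p['pixels'].copy()
for u0 in (-.045,.045):
    for v0 in (-.009,.009):
        for z in (.09,):
            x,y=proj(p,[*((.5405+u0)*U+(-.298+v0)*V),z]); cv2.circle(a,(int(x),int(y)),2,(255,0,0),-1)
cv2.imwrite('pics/above.png',cv2.resize(a[60:360,120:440],(800,750))[:600,:,::-1])
```

```text
wrist clip_seat []
wrist handle_grip [([0.5541, -0.2, 0.0948], 0.72, [368.0, 231.0]), ([0.56, -0.2513, 0.1723], 0.5, [289.0, 302.0])]
wrist column_center [([0.5585, -0.257, 0.1711], 0.83, [276.0, 296.0])]
t 12.3 tcp [ 0.5626 -0.2557  0.1221] q [-0.56  0.42  0.01  1.16 -0.   -0.64] F [-0.3 -0.4 -0.8] gap 0.0141 grip 58.9
 shift [ 1.1  0.3 97.1] turn [-0.01  0.02  0.01]
```

View pics/above.png

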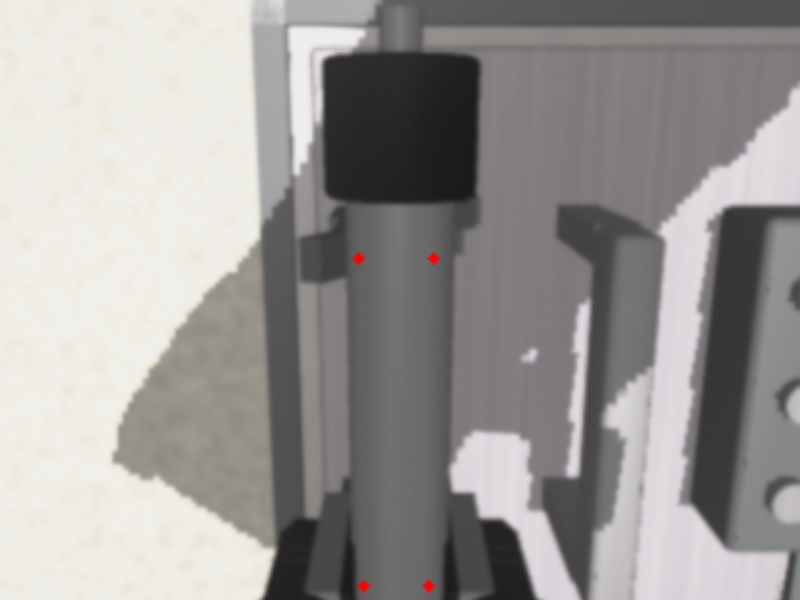

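The crop shows the held tube centred over the predicted slots (red dots at x≈359–433 against the tube at 347–453), with the prong at left (320,255) and a nose at right (467,225). A quick numeric check of the column's position along its axis comes before the descent.

Run:
```python
from h import *
s=env.get_state();p=wristE(env.read_camera('wrist'),s)
th=np.radians(4.4);U=np.array([np.cos(th),np.sin(th)])
g=cv2.cvtColor(p['pixels'],cv2.COLOR_RGB2GRAY)[60:180,276:284].mean(1); i=int(np.argmax(np.diff(g[40:]))+40+60); print(i,g[i-64:i-56].astype(int))
for z in (.172,.18): print((ray(p,280,i+.5,z)[:2]@U)-.5405)
print(s['tcp_pos'][:2]@U-.5405)
```

```text
141 [ 34  33  33  40  71 107 116 116]
-0.06355599240166776
-0.0643919948032392
0.0008608629957598257
```

>>> move_arm(
  targets=[
    [[2,0,30],[0,0,0],1],
    [[2,0,52],[0,0,0],1],
    [[2,0,62],[0,0,0],1],
    [[2,0,62],[0,0,0],1],
  ],
)

```text
clock: 12.85
tcp_pos: [0.5594, -0.2554, 0.058]
orientation: [0.0, -0.039, 0.999, -0.0]
wrist_force: [-0.4, 0.1, -1.3]
finger_gap: 0.0144
grip_force: 58.9
```

```bash
python3 -c "
from h import *
env.read_camera('top');plan([.5617,-.2557,.025],184.4)"
```

```text
t 12.9 tcp [ 0.5599 -0.2557  0.0586] q [-0.56  0.46 -0.09  1.02 -0.   -0.64] F [ 0.  -0.3 -1.3] gap 0.014 grip 58.9
 shift [-1.8 -0.1 33.6] turn [-0.    0.01  0.01]
```

>>> move_arm(
  targets=[
    [[-1,0,6],[0,0,0],1],
    [[-1,0,12],[0,0,0],1],
    [[-1,0,18],[0,0,0],1],
    [[-1,0,22],[0,0,0],1],
  ],
)

```text
clock: 13.4
tcp_pos: [0.5612, -0.2564, 0.0365]
orientation: [0.001, -0.039, 0.999, -0.001]
wrist_force: [-0.2, -0.9, 3.7]
finger_gap: 0.0141
grip_force: 59.4
```

>>> move_arm(
  targets=[
    [[0,0,4],[0,0,0],1],
    [[0,0,8],[0,0,0],1],
    [[0,0,11],[0,0,0],1],
    [[0,0,12],[0,0,0],1],
  ],
)

```text
clock: 13.9
tcp_pos: [0.5597, -0.2548, 0.0246]
orientation: [-0.0, -0.039, 0.999, 0.0]
wrist_force: [-6.2, 1.1, 13.5]
finger_gap: 0.0143
grip_force: 60.3
```

```bash
python3 -c "
from h import *
look('side',('column_center','clip_seat','handle_grip'));plan([.5617,-.2557,.025],184.4)"
```

```text
side column_center [([0.2913, 0.3872, 0.011], 0.92, [336.0, 373.0]), ([0.2733, -0.2043, 0.0112], 0.73, [398.0, 187.0])]
side clip_seat [([0.5664, -0.2579, 0.0729], 0.57, [305.0, 141.0]), ([0.782, -0.0928, -0.0013], 0.45, [219.0, 177.0])]
side handle_grip [([0.5582, -0.1963, 0.0949], 0.59, [301.0, 145.0])]
t 14.1 tcp [ 0.5596 -0.2547  0.0247] q [-0.56  0.49 -0.13  0.95  0.   -0.64] F [-4.1  1.6  9.8] gap 0.0139 grip 60.1
 shift [-2.  -1.1 -0.4] turn [ 0.   -0.    0.01]
```

>>> move_arm(
  targets=[
    [[0,0,1.5],[0,0,0],1],
    [[0,0,3],[0,0,0],1],
    [[0,0,3],[0,0,0],1],
  ],
)

```text
clock: 14.48
tcp_pos: [0.5598, -0.2549, 0.0244]
orientation: [0.0, -0.039, 0.999, -0.0]
wrist_force: [-10.3, 4.8, 26.3]
finger_gap: 0.0139
grip_force: 61.7
```

>>> move_arm(
  targets=[
    [[0,0,-3],[0,0,0],1],
    [[0,0,-4.5],[0,0,0],1],
    [[0,0,-4.5],[0,0,0],0],
    [[0,0,-4.5],[0,0,0],0],
    [[0,0,-4.5],[0,0,0],0],
  ],
)

```text
clock: 15.1
tcp_pos: [0.5605, -0.2555, 0.025]
orientation: [0.0, -0.039, 0.999, 0.0]
wrist_force: [-0.2, -1.2, 0.3]
finger_gap: 0.0425
grip_force: 0.0
```

>>> move_arm(
  targets=[
    [[0,0,0],[0,0,0],0],
    [[0,0,-20],[0,0,0],0],
    [[0,0,-60],[0,0,0],0],
    [[0,0,-110],[0,0,0],0],
    [[0,0,-120],[0,0,0],0],
  ],
)

```text
clock: 15.72
tcp_pos: [0.5622, -0.2564, 0.1492]
orientation: [0.003, -0.039, 0.999, -0.002]
wrist_force: [-0.1, 0.5, 0.3]
finger_gap: 0.0428
grip_force: 0.0
```

>>> move_arm(
  targets=[
    [[0,30,-20],[0,0,0],0],
    [[0,55,-50],[0,0,0],0],
    [[0,55,-50],[0,0,0],0],
    [[0,55,-50],[0,0,0],0],
  ],
)

```text
clock: 16.23
tcp_pos: [0.5557, -0.2006, 0.194]
orientation: [-0.001, -0.039, 0.999, 0.0]
wrist_force: [-0.0, 0.4, 0.3]
finger_gap: 0.0425
grip_force: 0.0
```

Run:
```python
from h import *
th=np.radians(4.4);U=np.array([np.cos(th),np.sin(th)]);V=np.array([-np.sin(th),np.cos(th)])
s,p=look(ts=('column_center','clip_seat','handle_grip','carrier_mid','jaw')); save(p,'w4.png')
for d in env.regions_of('column',p)[:2]: print(round(d['confidence'],2),*axis(p,d['mask'],.075))
for d in env.regions_of('handle',p)[:2]: print(round(d['confidence'],2),*axis(p,d['mask'],.104))
g=cv2.GaussianBlur(cv2.cvtColor(p['pixels'],cv2.COLOR_RGB2GRAY),(0,0),.7).astype(np.float32)
def prof(us,vs,z):
    P=np.array([[proj(p,[*(u*U+v*V),z]) for u in us] for v in vs],np.float32)
    return cv2.remap(g,P[...,0],P[...,1],cv2.INTER_LINEAR).mean(1)
for z,lo,hi in [(.104,-.262,-.222),(.075,-.320,-.275)]:
    vs=np.arange(lo,hi,.001); print(z,[(int(round(v*1e3)),int(x)) for v,x in zip(vs,prof(np.linspace(.515,.565,40),vs,z))])
plan([.5575,-.2008,.1],184.4)
s,p=look('side',('column_center','clip_seat','handle_grip'))
s,p=look('top',('column_center','clip_seat','handle_grip'))
```

```text
wrist column_center [([0.5611, -0.2533, 0.0747], 0.93, [221.0, 196.0])]
wrist clip_seat [([0.5585, -0.2492, 0.0751], 0.92, [226.0, 194.0])]
wrist handle_grip [([0.5547, -0.1959, 0.0935], 0.79, [286.0, 200.0]), ([0.553, -0.1958, 0.0239], 0.16, [285.0, 180.0])]
wrist carrier_mid [([0.5526, -0.1982, 0.0282], 0.75, [282.0, 181.0])]Traceback (most recent call last):
  File "<stdin>", line 3, in <module>
  File "h.py", line 29, in look
    for t in ts: print(n,t,[(np.round(d['centre'],4).tolist(),round(d['confidence'],2),np.round(proj(p,d['centre'])).tolist()) for d in env.landmark_of(t,p)][:2])
                                                                                                                                        ~~~~~~~~~~~~~~~^^^^^
ValueError: it knows: amber_jar, beaker, carrier, carrier_mid, clip_seat, column, column_center, dock, driver, fat_column_center, fitting, handle, handle_grip, rack, tray, vial_block, wash_bottle
```

Run:
```python
from h import *
th=np.radians(4.4);U=np.array([np.cos(th),np.sin(th)]);V=np.array([-np.sin(th),np.cos(th)])
s,p=look(ts=('column_center','handle_grip'))
for d in env.regions_of('column',p)[:2]: print(round(d['confidence'],2),*axis(p,d['mask'],.075))
g=cv2.GaussianBlur(cv2.cvtColor(p['pixels'],cv2.COLOR_RGB2GRAY),(0,0),.7).astype(np.float32)
def prof(us,vs,z,ax=1):
    P=np.array([[proj(p,[*(u*U+v*V),z]) for u in us] for v in vs],np.float32)
    return cv2.remap(g,P[...,0],P[...,1],cv2.INTER_LINEAR).mean(ax)
for z,lo,hi in [(.104,-.262,-.222),(.075,-.320,-.275)]:
    vs=np.arange(lo,hi,.001); print(z,[(int(round(v*1e3)),int(x)) for v,x in zip(vs,prof(np.linspace(.515,.565,40),vs,z))])
us=np.arange(.44,.64,.002); print([(int(round(u*1e3)),int(x)) for u,x in zip(us,prof(us,np.linspace(-.301,-.295,8),.083,0))])
for u0 in (-.054,.054):
    vs=np.arange(-.325,-.262,.001); print('nose',u0,[(int(round(v*1e3)),int(x)) for v,x in zip(vs,prof(np.linspace(.5395+u0,.5415+u0,4),vs,.095))])
plan([.5575,-.2008,.1],184.4)
look('side',('column_center','clip_seat','handle_grip'))
```

```text
wrist column_center [([0.5603, -0.2543, 0.0758], 0.83, [220.0, 196.0])]
wrist handle_grip [([0.5554, -0.1995, 0.0932], 0.65, [282.0, 200.0])]
0.78 [ 0.5398 -0.2557] [ 0.5577 -0.2545] [176.  22.] 4.6 3185
0.104 [(-262, 117), (-261, 116), (-260, 116), (-259, 117), (-258, 118), (-257, 118), (-256, 118), (-255, 119), (-254, 119), (-253, 118), (-252, 117), (-251, 116), (-250, 117), (-249, 117), (-248, 114), (-247, 106), (-246, 99), (-245, 102), (-244, 107), (-243, 108), (-242, 108), (-241, 107), (-240, 106), (-239, 106), (-238, 105), (-237, 103), (-236, 102), (-235, 112), (-234, 132), (-233, 147), (-232, 152), (-231, 155), (-230, 157), (-229, 160), (-228, 164), (-227, 166), (-226, 166), (-225, 163), (-224, 160), (-223, 158), (-222, 156)]
0.075 [(-320, 95), (-319, 92), (-318, 109), (-317, 138), (-316, 151), (-315, 152), (-314, 150), (-313, 147), (-312, 142), (-311, 134), (-310, 127), (-309, 126), (-308, 125), (-307, 121), (-306, 116), (-305, 107), (-304, 97), (-303, 94), (-302, 96), (-301, 100), (-300, 103), (-299, 104), (-298, 104), (-297, 104), (-296, 103), (-295, 101), (-294, 98), (-293
[... 2774 characters left out ...]
(-280, 71), (-279, 80), (-278, 93), (-277, 104), (-276, 110), (-275, 112), (-274, 114), (-273, 114), (-272, 114), (-271, 114), (-270, 115), (-269, 115), (-268, 115), (-267, 115), (-266, 116), (-265, 116), (-264, 116), (-263, 117)]
t 16.68 tcp [ 0.5559 -0.2008  0.1948] q [-0.48  0.35  0.08  1.3  -0.   -0.56] F [0.2 0.6 0. ] gap 0.0425 grip 0.0
 shift [-1.7 -0.1 94.8] turn [ 0.   -0.    0.01]
side column_center [([0.2923, 0.3875, 0.0096], 0.84, [335.0, 373.0]), ([0.5577, -0.2504, 0.0821], 0.67, [307.0, 140.0])]
side clip_seat [([0.5642, -0.2538, 0.0763], 0.63, [305.0, 141.0]), ([0.5573, -0.253, 0.0804], 0.42, [307.0, 140.0])]
side handle_grip [([0.5614, -0.1949, 0.0946], 0.71, [300.0, 146.0])]
```

The column sits at the seat (0.5606, -0.254, 0.075), yaw 4.6°, consistent between wrist and side. The bar centre is v=-0.2413. Now I'll grip the bar.

>>> move_arm(
  targets=[
    [[-1,1.5,50],[0,0,0],0],
    [[-1,1.5,100],[0,0,0],0],
    [[-1,1.5,130],[0,0,0],0],
    [[-1,1.5,150],[0,0,0],0],
    [[-1,1.5,154],[0,0,0],0],
  ],
)

```text
clock: 17.5
tcp_pos: [0.5558, -0.1984, 0.0397]
orientation: [-0.001, -0.039, 0.999, 0.001]
wrist_force: [-0.2, -0.3, 0.1]
finger_gap: 0.0427
grip_force: 0.0
```

```bash
python3 -c "
from h import *
env.read_camera('top');env.read_camera('top');plan([.5569,-.1992,.041],184.4)"
```

```text
t 17.6 tcp [ 0.5569 -0.199   0.0413] q [-0.48  0.44 -0.18  0.96 -0.   -0.56] F [-0.1 -0.8 -0.1] gap 0.0425 grip 0.0
 shift [ 0.  -0.2  0.3] turn [ 0.   -0.    0.01]
```

>>> move_arm(
  targets=[
    [[0,0,0],[0,0,0],1],
    [[0,0,0],[0,0,0],1],
    [[0,0,0],[0,0,0],1],
    [[0,0,0],[0,0,0],1],
    [[0,0,0],[0,0,0],1],
  ],
  squeeze=110,
)

```text
clock: 18.23
tcp_pos: [0.5578, -0.1991, 0.0428]
orientation: [0.001, -0.039, 0.999, -0.0]
wrist_force: [-1.0, 1.7, 5.2]
finger_gap: 0.0103
grip_force: 107.9
```

>>> move_arm(
  targets=[
    [[0,0,-2],[0,0,0],1],
    [[0,0,-5],[0,0,0],1],
    [[0,0,-9],[0,0,0],1],
    [[0,0,-14],[0,0,0],1],
    [[0,0,-20],[0,0,0],1],
  ],
)

```text
clock: 18.85
tcp_pos: [0.5568, -0.199, 0.0614]
orientation: [-0.0, -0.039, 0.999, 0.0]
wrist_force: [0.2, 0.0, -6.2]
finger_gap: 0.0102
grip_force: 107.2
```

>>> move_arm(
  targets=[
    [[0,0,-15],[0,0,0],1],
    [[0,0,-35],[0,0,0],1],
    [[0,0,-55],[0,0,0],1],
    [[0,0,-72],[0,0,0],1],
    [[0,0,-82],[0,0,0],1],
  ],
)

```text
clock: 19.48
tcp_pos: [0.5576, -0.1994, 0.1453]
orientation: [0.001, -0.039, 0.999, -0.001]
wrist_force: [0.3, 0.0, -6.5]
finger_gap: 0.0102
grip_force: 107.4
```

>>> move_arm(
  targets=[
    [[0,0,0],[0,0,0],1],
    [[0,0,0],[0,0,0],1],
    [[0,0,0],[0,0,0],1],
    [[0,0,0],[0,0,0],1],
  ],
)

```text
clock: 19.98
tcp_pos: [0.5566, -0.1989, 0.1426]
orientation: [-0.0, -0.039, 0.999, 0.0]
wrist_force: [0.6, 0.6, -4.5]
finger_gap: 0.0103
grip_force: 107.5
```

Run:
```python
from h import *
plan([.5569,-.199,.141],184.4); s=env.get_state(); print(np.round(s['ft_torque'],2))
for n in ('wrist','side'): look(n,('column_center','clip_seat','handle_grip','carrier_mid','carrier','dock'))
plan([.5569,-.199,.141],184.4)
```

```text
t 19.98 tcp [ 0.5566 -0.1989  0.1426] q [-0.48  0.37 -0.02  1.18 -0.   -0.56] F [ 0.6  0.6 -4.5] gap 0.0103 grip 107.5
 shift [-0.3 -0.1  1.6] turn [ 0.   -0.01  0.01]
[0.01 0.06 0.03]
wrist column_center [([0.5591, -0.2539, 0.1741], 0.71, [164.0, 272.0])]
wrist clip_seat []
wrist handle_grip [([0.5519, -0.1979, 0.1957], 0.88, [284.0, 291.0]), ([0.5573, -0.2559, 0.1752], 0.25, [158.0, 270.0])]
wrist carrier_mid []
wrist carrier [([0.5537, -0.1981, 0.1252], 0.78, [282.0, 233.0])]
wrist dock []
side column_center [([0.2884, 0.3863, 0.0089], 0.81, [338.0, 373.0]), ([0.5582, -0.2531, 0.1802], 0.76, [308.0, 109.0])]
side clip_seat [([0.5624, -0.2527, 0.1717], 0.94, [306.0, 112.0])]
side handle_grip [([0.5581, -0.198, 0.1947], 0.65, [302.0, 113.0])]
side carrier_mid [([0.5546, -0.196, 0.1321], 0.9, [302.0, 134.0]), ([0.5608, -0.253, 0.1738], 0.33, [307.0, 111.0])]
side carrier [([0.56, -0.1944, 0.1292], 0.59, [300.0, 135.0]), ([0.5589, -0.1998, 0.1917], 0.45, [302.0, 114.0])]
side dock [([0.5569, -0.1992, -0.0036], 0.78, [301.0, 173.0])]
t 20.68 tcp [ 0.5569 -0.1991  0.1432] q [-0.48  0.37 -0.02  1.18 -0.   -0.56] F [-1.4  0.9 -6.9] gap 0.0105 grip 107.5
 shift [-0.   0.1  2.2] turn [-0.    0.    0.01]
```

Weight is 6 N, lift is 101 mm, and the column is at the seat and rises with the carrier, so I'm handing in.

```bash
python3 -c "
from h import *
print(env.hand_in())"
```

```text
the job is handed in; nothing more can be done
None
```

The column was pressed down to a hard stop at seat height and released. The carrier is held about 10 cm above the dock with the column in its clips, and the job is handed in. I did not see the jaw shut directly; I inferred it from that stop and from the column rising with the carrier.

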